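# Put the cordless desk devices on their chargers

### The arm

A 7-joint arm with a two-finger parallel gripper is mounted at the origin on the work surface. World frame = base frame: x ahead of the robot, y to its left, z up, the work surface at z = 0. Lengths are in m, angles in rad, forces in N, time in s.
With the tool pointing down it reaches from about 0.4 to 0.875 m from the base axis. Payload 19.3 kg.
Tool frame: the origin (TCP) lies midway between the tips of the shut fingers; the grasp point (between the pads) lies 19 mm behind it; z points along the fingers, y is the line along which they close (so a half turn about z gives the same grasp; the last joint's range is limited). The gripper opens to 85 mm and grips with 20 to 120 N. Pads are 22 mm wide; open, the fingers measure 114 mm over their backs; the gripper's body (76 mm by 85 mm) begins 54 mm behind the grasp point. The pads swing forward as they close: fully open they stand 13 mm farther back than shut.
Start: joints at [1.161, 0.521, -0.036, 1.599, 0.021, 1.021, -0.113], TCP at [0.208, -0.589, 0.231] pointing down, gripper open.
Joint ranges: [-2.91, 2.91], [-0.3, 2.13], [-1.5, 1.42], [0.17, 2.43], [-1.26, 4.41], [0.16, 1.93], [-2.52, 2.52]. Speed limits (rad/s): [1.89, 1.89, 2.39, 2.39, 3.01, 3.01, 3.01].

### API

Orientations are given as [roll, pitch, yaw] about the fixed x, y, z axes, in that order (R = Rz(yaw) Ry(pitch) Rx(roll)).
In Python, from workcell import telemetry, grab_frame, calibration, bot, outline_of, landmark_of gives the robot as it stands. The module is installed in compiled form; this text tells all that it offers.
- The arm moves only by the shell command python3 -m inch 'ROWS' [FORCE]. ROWS is JSON, a list of rows, each a list of 7 numbers: the shift along the tool's x, y, z in m, then the turn, a rotation vector about the tool's x, y, z in rad, then the closure, from 0 (fully open) to 1 (shut). A call has 1 to 5 rows; each row shifts and turns the commanded pose from where the row before left it, along the tool's axes as they then stand; what a row does not reach is not made up. A row lasts 1/10 s, in which the tool goes at most 50 mm and 8.59 degrees, less where a joint would pass 70% of its speed; a pose out of reach is approached as far as the arm can. A call is refused whole if a number of a shift passes 0.05 or a number of a turn 0.15, either way. A call with a gripper value outside its range is refused whole. The fingers move at their own pace and stop on an object; FORCE is the grip in N (left out, the last holds). Time passes only in rows, so rows that do not move let the fingers close. It gives the time, the measured TCP pose, the force, the opening and the grip force at its end, in the units of the state.
- telemetry.observe(): the state, without advancing time (a new reading comes with each control period).
- grab_frame(name): name is "side" or "top" or "wrist"; returns the picture (400x640x3 uint8, red, green, blue); there is no depth.
- calibration(name): a dict with "fovy" (degrees; the focal length in pixels is half the picture's height over the tangent of half this angle, whatever the lens; pixels are square), "cx", "cy" (the principal point, pixels), "dist" ([k1, k2, p1, p2, k3] as OpenCV has them; the pictures are not rectified), "pose" (4x4, takes a point from camera to world coordinates). Camera axes: x right, y down, z forward; pixel columns grow to the right and rows downward; lengths in m; the calibration is good to about 2 mm. A picture is of the moment at which its call begins: read the wrist's pose just before it. calibration takes no time and is no camera call; for the wrist camera it gives the pose at the moment of the call.
- bot.job_done(): hands the job in; it is judged then, once.
Trained networks look in the newest picture that a camera, given by its name, has taken for a name from the list of things; names that differ only in an ending like _2 or _b are one class to them, and where a whole thing is asked for, a point or a joint stands for the part that bears it (a point fixed in the world has none). Each returns a list of dicts, best first, with "score" (0 to 1); they miss things now and then, are a little off and sometimes report something else, mostly with a low value. They report only what shows in the picture. A call takes as long as a camera call. They do not tell look-alikes from the thing itself.
- outline_of(label, camera): "region" (400x640 bool, what is visible of it) and "rect" ([left, top, right, bottom] in pixels, round what is visible of it).
- landmark_of(label, camera): "xy" ([column, row] in pixels: a listed point, or the origin of a listed thing).
The state is a dict: "clock": time; "qpos": joint angles; "qd": joint speeds; "joint_efforts": joint torques, N m; "position": TCP position; "tool_rot": TCP orientation; "force": force on the tool from outside, world axes, zero at the start; "moment": the same for the moment, N m; "grip_width": finger opening in m; "finger_force": force on a finger pad.
Only numpy, scipy, OpenCV 4.12 (cv2) and the standard library are available. Lean on these libraries where they do the work, as an engineer would, in place of code of your own. Each camera call takes 0.05 s, during which the arm holds its last target. There are 200 camera calls.

### The job

Put the home-office devices on charge for the night: the earbud case on the flat round black charging puck, the mouse on the grey charging pad lined up with the stitched outline (nose at either end), the telephone handset keys up in its black cradle with its foot at the copper-barred contact end, and the speaker inside the rim of the white round dock. Set each one down centred and flat on its own charger instead of dropping it, let go, and leave the potted plant and the stapler where they are.

Things in the scene. Friction and masses are not known exactly. Their poses are not given: they have to be found in the camera images.
- case: White earbud charging case with a copper seam and hinge, a rounded block 62 (its x) x 46 (its y) x 26 mm high, 55 g. Origin: centre of the underside; z up. Grip it across the 46 mm. It may end at any yaw.
- mouse: Black computer mouse, 106 (its x, nose with copper wheel at +x) x 60 (y) x 36 mm high with a rounded top, 90 g; the flanks are straight (58 mm apart) up to 24 mm. Origin: centre of the underside; z up. Charges either way round, nose to either end of its outline.
- handset: White cordless telephone handset lying keys up, 140 (its x) x 46 (y) x 24 mm high, 140 g. The foot (grey keypad end) is at -x, the earpiece (black display end) at +x. Origin: on the underside's centre line, 55 mm from the foot and 85 mm from the earpiece end, so its middle is at x = +15 mm; z up.
- speaker: Small round speaker, upright cylinder 64 mm across (65 over its copper bands) and 48 mm high, grey fabric with two copper bands and a white cross on its dark top, 190 g. Origin: centre of the underside; z up.
- puck: Charger of the earbud case: flat black disc 96 mm across, 9 mm high, with two thin copper rings on its flat top. Fixed to the desk. Origin: centre of the underside, on the desk; the case goes centred on top, underside 9 mm above this origin.
- mouse_pad: Charger of the mouse: flat grey felt pad 150 (its x) x 100 (y) x 6 mm with a copper strip along each short end and a white stitched mouse outline in its middle, along x. Fixed to the desk. Origin: centre of the underside; the mouse goes centred on the outline with its long axis along the pad's x, underside 6 mm above this origin.
- cradle: Handset charger, fixed: black with grey end walls, 168 (x) x 86 mm, deck 8 mm above the desk; at each end a U wall 6 mm thick, 12 mm above the deck, 26 mm along the sides, open between (room inside 156 x 62). Copper bar and brass contacts mark its foot end (-x). Origin: on the desk under where the handset's origin belongs, 69 mm from the foot end's outer face; handset x along cradle x, underside 8 mm up.
- dock: Charger of the speaker: white round dock 104 mm across; its floor, with three brass contacts, is 6 mm above the desk, surrounded by a raised rim about 84 mm in inner diameter whose top is 13 mm above the desk. Fixed to the desk. Origin: centre of the underside; the speaker stands on the floor inside the rim, underside 6 mm above this origin.
- plant: Bystander, not to be moved: small succulent in a white pot, 66 mm across, 92 mm high, 300 g. Origin: centre of the underside.
- stapler: Bystander, not to be moved: black stapler with a copper top, 140 (its x) x 36 x 51 mm high, 280 g. Origin: centre of the underside.
Things that resemble listed ones, but are neither listed nor needed, are in the scene too. Leave any yellow look-alike of the speaker alone. Leave any blue look-alike of the cradle alone.

How it is judged:
At the end, for the whole second after the job is handed in: Each device lies flat (tilt under 0.08 rad) and still on its own charger, its origin within 12 mm (horizontally) of the charger's origin and within 4 mm of its seated height; the mouse along its outline and the handset along its cradle within 0.2 rad, the handset's foot at the contact end (horizontal distance between case and puck below 0.012 m and z of case in the frame of puck between 0.005 and 0.013 m and angle between each of case, mouse, handset, speaker's own z axis and vertical below 0.08 rad and linear speed of each of case, mouse, handset, speaker below 0.02 m/s and horizontal distance between mouse and mouse_pad below 0.012 m and z of mouse in the frame of mouse_pad between 0.002 and 0.01 m and horizontal distance between handset and cradle below 0.012 m and z of handset in the frame of cradle between 0.004 and 0.012 m and horizontal distance between speaker and dock below 0.012 m and z of speaker in the frame of dock between 0.002 and 0.01 m and angle between the x axis of mouse and the x axis of mouse_pad, either way round below 0.2 rad and angle between the x axis of handset and the x axis of cradle, either way round below 0.2 rad); the robot touches nothing.
It fails at once if a device was dropped (it fell freely, faster than 0.7 m/s, out of the fingers) ((linear speed of case above 0.7 m/s and contact force between the fingers and case below 0.02 N) or (linear speed of mouse above 0.7 m/s and contact force between the fingers and mouse below 0.02 N) or (linear speed of handset above 0.7 m/s and contact force between the fingers and handset below 0.02 N) or (linear speed of speaker above 0.7 m/s and contact force between the fingers and speaker below 0.02 N)).
It fails at once if the plant was moved more than 20 mm or tipped (distance of plant from where it was at the start of the episode above 0.02 m or angle between plant's own z axis and vertical above 0.3 rad).
It fails at once if the stapler was moved more than 20 mm (distance of stapler from where it was at the start of the episode above 0.02 m).
It also fails if it takes over 115 s, if anything falls off the work surface, if the arm or the gripper's body presses on something with over 40 N, if the wrist force passes 120 N, or if a joint passes its speed limit or range.

## Working session

There is one attempt and no reset: what is moved stays moved. The work goes in short steps, Python scripts to look and compute and a shell command to move; the robot and the scene stay as the last step left them, time stands still between calls to the robot, and variables do not carry over. Pictures are saved under pics/ and viewed, at most 14 in all, crops included, and the job is handed in when it is done.

```bash
mkdir -p pics
python3 - <<'E'
from workcell import telemetry, grab_frame, calibration
import cv2
s=telemetry.observe(); print(s['clock'],s['position'],s['tool_rot'],s['grip_width'])
for n in ['top','side']:
    im=grab_frame(n); cv2.imwrite(f'pics/{n}0.png',im[:,:,::-1]); c=calibration(n); print(n,c['fovy'],c['cx'],c['cy'],c['dist'],c['pose'].tolist() if hasattr(c['pose'],'tolist') else c['pose'])
E
```

```text
0.0 [ 0.20817567 -0.58894749  0.23072409] [-3.14043370e+00  8.72512431e-05  3.39814857e-01] 0.0852143188387309
top 53.49236325387677 326.6144131001978 197.08385395090932 [-0.07913996  0.          0.          0.          0.        ] [[-0.00856397810657326, -0.9896020447311219, 0.1435773357566319, 0.2655719992492883], [-0.9998590735426651, 0.010547655513224933, 0.01306062852919485, 0.048064597593760715], [-0.014439228975032428, -0.14344525097456803, -0.9895529135116775, 1.2317068333396664], [0.0, 0.0, 0.0, 1.0]]
side 57.4481108852333 326.52537212497884 206.91951542177605 [0.02039843 0.         0.         0.         0.        ] [[-0.9395281266541979, -0.20267884283154516, 0.27605830162145, 0.2039033016097744], [-0.34206676373667044, 0.5945559062722862, -0.727663111242738, 0.7359118480616281], [-0.016650176346649295, -0.7780903295795457, -0.6279316926564698, 0.6311182082448771], [0.0, 0.0, 0.0, 1.0]]
```

View pics/top0.png

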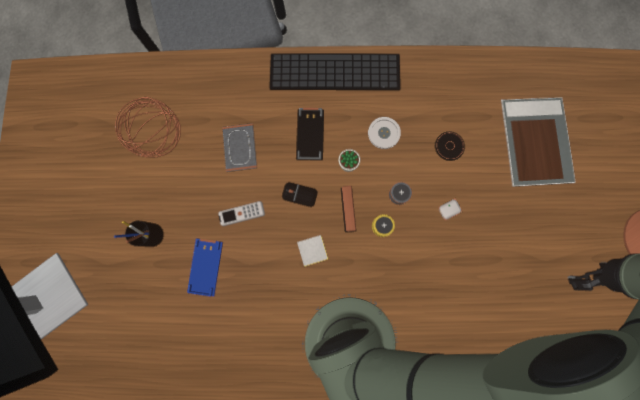

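View pics/side0.png

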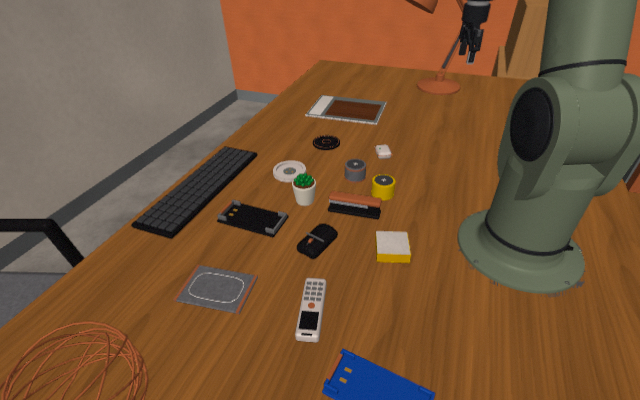

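```bash
cat > h.py <<'E'
import numpy as np, cv2
from workcell import telemetry, grab_frame, calibration, outline_of, landmark_of
def K(c):
    f=200/np.tan(np.radians(c['fovy']/2)); return np.array([[f,0,c['cx']],[0,f,c['cy']],[0,0,1.]])
def w(px,c,z):
    "pixels -> world points on plane z"
    p=cv2.undistortPoints(np.array(px,float).reshape(-1,1,2),K(c),np.array(c['dist'],float)).reshape(-1,2)
    P=np.array(c['pose']); d=np.c_[p,np.ones(len(p))]@P[:3,:3].T; o=P[:3,3]
    return o+d*((z-o[2])/d[:,2])[:,None]
def proj(X,c):
    P=np.linalg.inv(np.array(c['pose'])); r=cv2.Rodrigues(P[:3,:3])[0]
    return cv2.projectPoints(np.array(X,float).reshape(-1,1,3),r,P[:3,3],K(c),np.array(c['dist'],float))[0].reshape(-1,2)
def rect(region,c,z):
    m=w(np.argwhere(region)[:,::-1],c,z)[:,:2]
    (x,y),(a,b),t=cv2.minAreaRect((m*1000).astype(np.float32))
    if a<b: a,b,t=b,a,t+90
    return np.round([x,y,a,b,(t+90)%180-90],1)
E
python3 - <<'E'
from h import *
H=dict(case=26,mouse=24,handset=24,speaker=48,puck=9,mouse_pad=6,cradle=14,dock=13,plant=60,stapler=50)
im=grab_frame('top'); c=calibration('top')
for n,h in H.items():
    for o,in [(o,) for o in outline_of(n,'top')[:3]]:
        print(n,round(o['score'],2),[int(v) for v in o['rect']],rect(o['region'],c,h/1000))
    for o in landmark_of(n,'top')[:2]: print('   lm',round(o['score'],2),np.round(o['xy'],1),np.round(w(o['xy'],c,0 if h not in(0,) else 0)[0]*1000,1))
a=cv2.resize(im[95:275,180:480],(800,480),interpolation=cv2.INTER_CUBIC); cv2.imwrite('pics/c1.png',a[:,:,::-1])
print(telemetry.observe()['clock'])
E
```

```text
case 0.56 [440, 197, 461, 219] [ 398.9 -312.8   64.6   43.5  -64.6]
   lm 0.62 [449.9 210. ] [ 399.3 -321.5    0. ]
   lm 0.86 [300.  196.7] [446.4 147.9   0. ]
handset 0.7 [217, 202, 264, 227] [393.3 328.  140.8  46.7 -77.1]
handset 0.43 [432, 130, 465, 163] [ 600.3 -323.7   93.3   91.2   42.7]
   lm 0.89 [246.9 213.4] [395.2 314.9   0. ]
speaker 0.96 [370, 214, 395, 236] [ 350.  -103.8   66.1   62.7   89.4]
speaker 0.71 [388, 184, 412, 203] [ 447.6 -156.6   70.3   67.2   89.4]
   lm 0.76 [379.4 225.3] [354.  -98.8   0. ]
   lm 0.67 [397.1 195.5] [ 446.9 -156.9    0. ]
puck 0.67 [433, 131, 468, 161] [ 603.4 -329.1   93.6   92.9   86.9]
puck 0.48 [338, 150, 359, 172] [560.7  -5.9  66.4  64.8  89.3]
   lm 0.9 [445.7 143.6] [ 613.8 -319.8    0. ]
mouse_pad 0.67 [223, 120, 257, 168] [607.9 343.9 152.8  98.5   6.8]
   lm 0.57 [239.9 145.4] [615.6 342.5   0. ]
cradle 0.97 [188, 241, 223, 294] [229.9 440.9 167.4  85.9  -7.8]
cradle 0.71 [295, 110, 323, 158] [646.8 116.7 172.   85.7  -0.9]
   lm 0.91 [310.  132.3] [655.8 116.    0. ]
dock 0.55 [366, 121, 403, 152] [ 649.5 -119.7  104.8   99.9  -45.4]
   lm 0.95 [382.5 135.8] [ 641.3 -116.9    0. ]
plant 0.64 [339, 150, 359, 170] [546.8  -5.2  65.1  60.6  -0.6]
plant 0.49 [223, 121, 256, 172] [594.  330.2 144.4  97.3   6.4]
   lm 0.91 [349.9 166.3] [542.2 -10.4   0. ]
   lm 0.26 [448.5 209.8] [ 400.  -317.1    0. ]
stapler 0.71 [339, 189, 356, 233] [4.009e+02 3.000e-01 1.389e+02 3.640e+01 3.300e+00]
stapler 0.5 [281, 183, 317, 206] [445.7 146.1 102.1  57.6  75.2]
   lm 0.96 [346.6 209.8] [403.5   2.3   0. ]
1.15
```

View pics/c1.png

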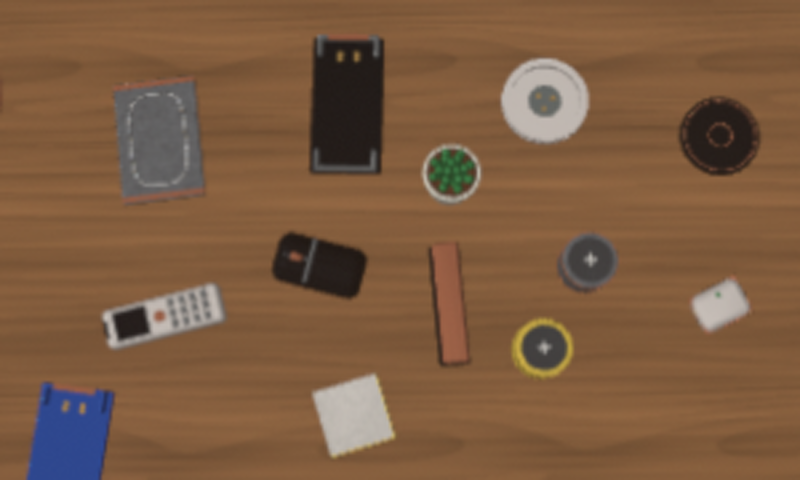

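```bash
cat >> h.py <<'E'
def plan(x,y,z,yaw,mm=True):
    "shift in tool axes now (translate first), then turn about tool z"
    s=telemetry.observe(); from scipy.spatial.transform import Rotation as R
    Rt=R.from_euler('xyz',s['tool_rot']); d=Rt.inv().apply(np.array([x,y,z])-s['position'])
    dy=(np.radians(yaw)-s['tool_rot'][2]+np.pi)%(2*np.pi)-np.pi
    print('clock',round(s['clock'],2),'pos',np.round(s['position'],4),'rot',np.round(s['tool_rot'],3),'| shift',np.round(d,4),'turn z',round(-dy,3),'| grip',round(s['grip_width'],4),round(s['finger_force'],1) if np.isscalar(s['finger_force']) else s['finger_force'],'F',np.round(s['force'],1))
E
python3 -c "
from h import *
plan(.399,-.317,.2,115.4)"
```

```text
clock 1.15 pos [ 0.2083 -0.5892  0.2313] rot [-3.142 -0.     0.34 ] | shift [ 0.2705 -0.1931  0.0313] turn z -1.674 | grip 0.0856 0.0 F [0.1 1.3 0.5]
```

```bash
python3 -m inch '[[0.034,-0.024,0.004,0,0,0,0],[0.034,-0.024,0.004,0,0,0,0],[0.034,-0.024,0.004,0,0,0,0],[0.034,-0.024,0.004,0,0,0,0],[0.034,-0.024,0.004,0,0,0,0]]' 40
python3 -m inch '[[0.034,-0.024,0.004,0,0,0,0],[0.034,-0.024,0.004,0,0,0,0],[0.032,-0.024,0.004,0,0,0,0],[0,0,0,0,0,-0.14,0],[0,0,0,0,0,-0.14,0]]'
python3 -m inch '[[0,0,0,0,0,-0.14,0],[0,0,0,0,0,-0.14,0],[0,0,0,0,0,-0.14,0],[0,0,0,0,0,-0.14,0],[0,0,0,0,0,-0.14,0]]'
python3 -m inch '[[0,0,0,0,0,-0.14,0],[0,0,0,0,0,-0.14,0],[0,0,0,0,0,-0.14,0],[0,0,0,0,0,-0.14,0],[0,0,0,0,0,-0.13,0]]'
cat >> h.py <<'E'
def see(labels,cam='wrist',pic=None):
    im=grab_frame(cam); c=calibration(cam)
    for n,h in labels.items():
        for o in outline_of(n,cam)[:2]: print(n,round(o['score'],2),[int(v) for v in o['rect']],rect(o['region'],c,h/1000))
        for o in landmark_of(n,cam)[:2]: print('   lm',round(o['score'],2),np.round(o['xy'],1))
    if pic: cv2.imwrite(f'pics/{pic}.png',im[:,:,::-1])
    return im,c
E
python3 -c "
from h import *
plan(.399,-.317,.02,115.4)
see(dict(case=26),pic='w1')"
```

```text
clock: 1.65
position: [0.3293, -0.4181, 0.2113]
tool_rot: [3.141, -0.0, 0.34]
force: [0.9, -0.4, -0.2]
grip_width: 0.0856
finger_force: 0.0
clock: 2.15
position: [0.3998, -0.317, 0.1993]
tool_rot: [3.142, -0.0, 0.628]
force: [0.4, -0.6, 0.2]
grip_width: 0.0854
finger_force: 0.0
clock: 2.65
position: [0.3989, -0.3183, 0.1994]
tool_rot: [3.141, 0.0, 1.325]
force: [-0.3, -0.1, -0.2]
grip_width: 0.0853
finger_force: 0.0
clock: 3.15
position: [0.3989, -0.3184, 0.1994]
tool_rot: [3.142, 0.0, 2.015]
force: [0.4, 0.4, -0.2]
grip_width: 0.0853
finger_force: 0.0
clock 3.15 pos [ 0.3989 -0.3184  0.1994] rot [3.142 0.    2.015] | shift [0.0012 0.0007 0.1794] turn z 0.001 | grip 0.0853 0.0 F [ 0.4  0.4 -0.2]
case 0.88 [299, 149, 339, 206] [ 397.7 -315.    61.5   46.5  -64.1]
   lm 0.66 [319.3 170.7]
```

View pics/w1.png

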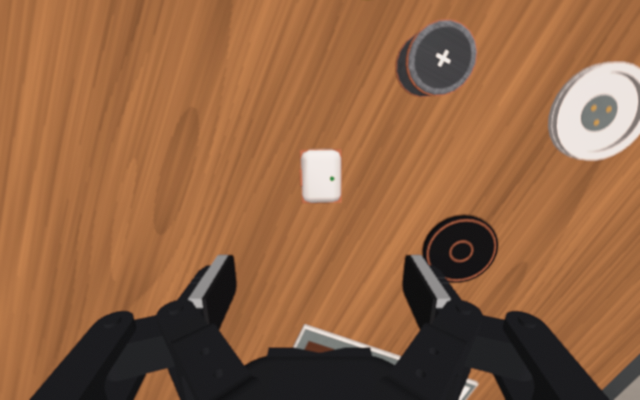

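```bash
python3 -c "
from h import *
see(dict(puck=9,speaker=48,dock=13))"
python3 -m inch '[[0.003,0,0.045,0,0,0,0],[0,0,0.045,0,0,0,0],[0,0,0.045,0,0,0,0],[0,0,0.045,0,0,0,0],[0,0,0.016,0,0,0,0]]' 40
python3 -m inch '[[0,0,0,0,0,0,1],[0,0,0,0,0,0,1],[0,0,0,0,0,0,1],[0,0,0,0,0,0,1],[0,0,0,0,0,0,1]]'
python3 -m inch '[[0,0,0,0,0,0,1],[0,0,0,0,0,0,1],[0,0,0,0,0,0,1]]'
```

```text
puck 0.93 [419, 216, 499, 283] [ 601.9 -326.3   99.5   88.4  -16.2]
   lm 0.66 [458.1 248.6]
speaker 0.55 [390, 15, 478, 98] [ 444.7 -164.8   75.6   65.7   29.3]
   lm 0.96 [424.3  63.1]
dock 0.58 [550, 59, 638, 160] [ 639.7 -129.2  103.6   97.4  -46.4]
dock 0.55 [394, 18, 474, 96] [ 454.1 -155.2   82.2   71.4   29.4]
   lm 0.71 [597.4 108.6]
clock: 4.15
position: [0.3961, -0.3143, -0.0003]
tool_rot: [-3.14, -0.004, 2.01]
force: [-0.0, -0.3, 0.2]
grip_width: 0.0856
finger_force: 0.0
clock: 4.65
position: [0.3983, -0.3162, 0.0047]
tool_rot: [3.141, 0.002, 2.009]
force: [-0.8, 1.0, 10.3]
grip_width: 0.0452
finger_force: 42.2
clock: 4.95
position: [0.3982, -0.3162, 0.0047]
tool_rot: [3.141, 0.002, 2.009]
force: [-0.8, 1.0, 10.3]
grip_width: 0.0455
finger_force: 42.2
```

```bash
python3 -m inch '[[0,0,-0.02,0,0,0,1],[0,0,-0.03,0,0,0,1],[-0.018,0.034,-0.01,0,0,0,1],[-0.02,0.036,0,0,0,0,1],[-0.02,0.037,0,0,0,0,1]]'
python3 -m inch '[[-0.02,0.037,0,0,0,0,1],[-0.02,0.036,0,0,0,0,1],[0,0,0,0,0,0,1],[0,0,0,0,0,0,1]]'
python3 -c "
from h import *
plan(.6025,-.3275,.0145,115)
see(dict(puck=9,case=35),pic='w2')"
```

```text
clock: 5.45
position: [0.5207, -0.3235, 0.0653]
tool_rot: [3.14, 0.002, 2.008]
force: [-0.8, 0.0, -0.6]
grip_width: 0.045
finger_force: 41.2
clock: 5.85
position: [0.6026, -0.3275, 0.0637]
tool_rot: [3.141, 0.0, 2.01]
force: [-0.5, 1.0, -0.3]
grip_width: 0.0451
finger_force: 41.2
clock 5.85 pos [ 0.6026 -0.3275  0.0637] rot [3.141 0.    2.01 ] | shift [ 0.0001 -0.0001  0.0492] turn z 0.003 | grip 0.0451 41.2 F [-0.5  1.  -0.3]
puck 0.92 [257, 157, 386, 241] [ 596.6 -316.1   93.7   64.6   25.1]
   lm 0.75 [322.2 218. ]
case 0.91 [270, 207, 364, 326] [ 611.9 -351.1   87.5   61.3  -64.9]
   lm 0.6 [317.9 251.7]
```

View pics/w2.png

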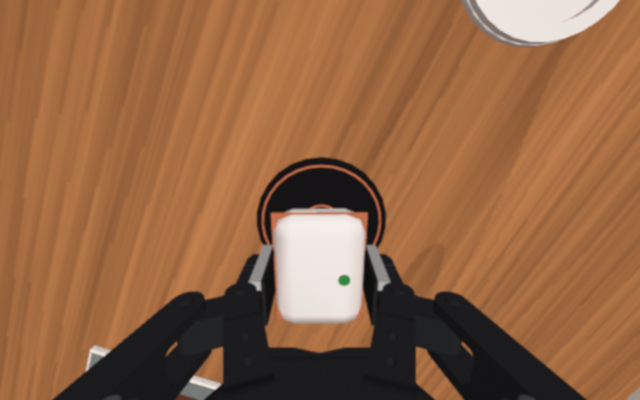

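Run:
```python
from h import *
from scipy.optimize import least_squares
im=grab_frame('wrist'); c=calibration('wrist')
def circ(name,r,z,rows=None):
    m=outline_of(name,'wrist')[0]['region'].astype(np.uint8)
    q=max(cv2.findContours(m,0,cv2.CHAIN_APPROX_NONE)[0],key=cv2.contourArea)[:,0]
    if rows: q=q[q[:,1]<rows]
    p=w(q,c,z)[:,:2]
    f=least_squares(lambda v:np.hypot(*(p-v).T)-r,p.mean(0),loss='soft_l1',f_scale=.001); print(name,f.x,np.abs(f.fun).mean())
circ('puck',.048,.009,205)
# case columns/rows on its top at z .085
print(w([[321,211],[321,323],[276,270],[365,270]],c,.083))
```

```text
puck [ 0.60487849 -0.32996087] 0.0005912624181003296
[[ 0.58751799 -0.29710005  0.083     ]
 [ 0.61363655 -0.35266502  0.083     ]
 [ 0.5807741  -0.33360874  0.083     ]
 [ 0.61953711 -0.31549149  0.083     ]]
```

```bash
python3 -m inch '[[-0.005,0.001,0.01,0,0,0,1],[0,0,0.02,0,0,0,1],[0,0,0.013,0,0,0,1],[0,0,0.004,0,0,0,1],[0,0,0,0,0,0,1]]'
python3 -m inch '[[0,0,0.002,0,0,0,1],[0,0,0.001,0,0,0,1],[0,0,0,0,0,0,1]]'
```

```text
clock: 6.7
position: [0.6049, -0.3316, 0.0155]
tool_rot: [-3.141, -0.001, 2.01]
force: [0.6, -0.5, 0.5]
grip_width: 0.0453
finger_force: 41.3
clock: 7.0
position: [0.6055, -0.332, 0.0139]
tool_rot: [3.141, 0.001, 2.01]
force: [-0.3, 0.0, 0.5]
grip_width: 0.0454
finger_force: 41.3
```

```bash
python3 -m inch '[[0,0,0.001,0,0,0,1],[0,0,0,0,0,0,0.3],[0,0,0,0,0,0,0.3],[0,0,0,0,0,0,0],[0,0,0,0,0,0,0]]'
python3 -m inch '[[0,0,-0.02,0,0,0,0],[0,0,-0.04,0,0,0,0],[0,0,-0.04,0,0,0,0],[0,0,-0.04,0,0,0,0],[0,0,0,0,0,0,0]]'
python3 -c "
from h import *
see(dict(case=35,puck=9),pic='w3')
plan(.447,-.160,.16,31)"
```

```text
clock: 7.5
position: [0.6052, -0.3319, 0.0123]
tool_rot: [-3.142, 0.0, 2.01]
force: [-0.2, 0.8, 0.1]
grip_width: 0.0848
finger_force: 0.0
clock: 8.0
position: [0.6077, -0.3328, 0.1597]
tool_rot: [3.136, 0.007, 2.009]
force: [-0.1, -0.1, 0.3]
grip_width: 0.0853
finger_force: 0.0
case 0.89 [290, 156, 338, 216] [ 601.5 -329.2   59.5   45.   -65. ]
   lm 0.64 [315.6 183.8]
puck 0.81 [271, 135, 363, 220] [ 602.4 -328.1   92.6   91.5   -5.7]
clock 8.25 pos [ 0.6047 -0.3316  0.1516] rot [-3.141e+00 -1.000e-03  2.010e+00] | shift [ 0.2224 -0.0698 -0.0081] turn z 1.469 | grip 0.0856 0.0 F [ 0.4 -0.3 -0.4]
```

View pics/w3.png

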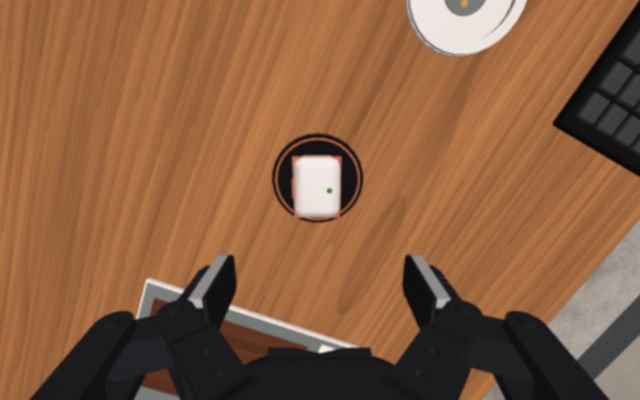

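```bash
python3 -m inch '[[0.044,-0.014,-0.005,0,0,0,0],[0.044,-0.014,0,0,0,0,0],[0.045,-0.014,0,0,0,0,0],[0.045,-0.014,0,0,0,0,0],[0.044,-0.014,-0.003,0,0,0,0]]'
python3 -m inch '[[0,0,0,0,0,0.147,0],[0,0,0,0,0,0.147,0],[0,0,0,0,0,0.147,0],[0,0,0,0,0,0.147,0],[0,0,0,0,0,0.147,0]]'
python3 -m inch '[[0,0,0,0,0,0.147,0],[0,0,0,0,0,0.147,0],[0,0,0,0,0,0.147,0],[0,0,0,0,0,0.147,0],[0,0,0,0,0,0.147,0]]'
python3 -c "
from h import *
plan(.447,-.160,.01,31)
im,c=see(dict(speaker=48,dock=13),pic='w4')"
```

```text
clock: 8.75
position: [0.4453, -0.1592, 0.1595]
tool_rot: [-3.14, -0.001, 2.01]
force: [2.0, 0.5, -0.1]
grip_width: 0.0855
finger_force: 0.0
clock: 9.25
position: [0.4471, -0.1605, 0.1597]
tool_rot: [-3.14, -0.0, 1.269]
force: [0.7, 0.0, 0.5]
grip_width: 0.0851
finger_force: 0.0
clock: 9.75
position: [0.4471, -0.1605, 0.1597]
tool_rot: [-3.14, 0.001, 0.534]
force: [0.1, 0.3, 0.7]
grip_width: 0.0855
finger_force: 0.0
clock 9.75 pos [ 0.4471 -0.1605  0.1597] rot [-3.14e+00  1.00e-03  5.34e-01] | shift [ 0.0003 -0.0003  0.1497] turn z -0.007 | grip 0.0855 0.0 F [0.1 0.3 0.7]
speaker 0.69 [285, 150, 357, 227] [ 452.8 -160.3   68.8   62.8    6.4]
speaker 0.64 [191, 203, 263, 272] [ 364.7 -104.2   78.4   62.3    3.6]
   lm 0.59 [320.1 177.8]
   lm 0.59 [235.8 231.1]
dock 0.73 [349, 0, 445, 31] [ 612.8 -142.1   85.5   24.3  -59.9]
   lm 0.51 [221.4   2.4]
```

View pics/w4.png

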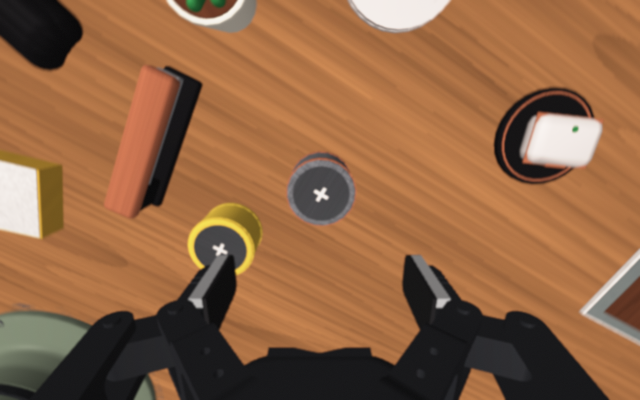

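Run:
```python
from h import *
im=grab_frame('wrist'); c=calibration('wrist')
p=w([[320.5,195]],c,.048)[0]; print(p)
g=(cv2.cvtColor(im,cv2.COLOR_RGB2HSV)); m=((g[...,1]<60)&(g[...,2]>170)).astype(np.uint8); m[:170]=0;m[220:]=0;m[:,:295]=0;m[:,345:]=0
q=np.argwhere(m)[:,::-1].mean(0); print(q,m.sum(),w([q],c,.048)); p=w([q],c,.048)[0]
plan(p[0],p[1],.010,31)
```

```text
[ 0.44928549 -0.16136171  0.048     ]
[320.49090909 194.36363636] 110 [[ 0.44980109 -0.16104012  0.048     ]]
clock 10.05 pos [ 0.4474 -0.1606  0.1601] rot [-3.141  0.     0.543] | shift [0.0019 0.0017 0.1501] turn z 0.002 | grip 0.0852 0.0 F [ 0.  -0.3 -0.6]
```

```bash
python3 -m inch '[[0.002,0.002,0.045,0,0,0,0],[0,0,0.045,0,0,0,0],[0,0,0.03,0,0,0,0],[0,0,0.02,0,0,0,0],[0,0,0.010,0,0,0,0]]' 60
python3 -m inch '[[0,0,0,0,0,0,1],[0,0,0,0,0,0,1],[0,0,0,0,0,0,1],[0,0,0,0,0,0,1],[0,0,0,0,0,0,1]]'
python3 -m inch '[[0,0,-0.01,0,0,0,1],[0,0,-0.03,0,0,0,1],[0,0,-0.04,0,0,0,1],[0,0,0,0,0,0,1]]'
python3 -c "
from h import *
plan(.645,-.123,.10,31)"
```

```text
clock: 10.55
position: [0.4494, -0.161, 0.0085]
tool_rot: [-3.14, 0.001, 0.542]
force: [-0.0, 0.2, 1.0]
grip_width: 0.0856
finger_force: 0.0
clock: 11.05
position: [0.4507, -0.1615, 0.011]
tool_rot: [3.141, -0.001, 0.54]
force: [-1.3, -1.1, 9.0]
grip_width: 0.0628
finger_force: 66.5
clock: 11.45
position: [0.4521, -0.162, 0.0948]
tool_rot: [3.137, -0.004, 0.539]
force: [-0.2, -0.4, -2.0]
grip_width: 0.0628
finger_force: 66.7
clock 11.45 pos [ 0.4521 -0.162   0.0948] rot [ 3.137 -0.004  0.539] | shift [ 0.1855  0.0656 -0.0041] turn z -0.002 | grip 0.0628 66.7 F [-0.2 -0.4 -2. ]
```

```bash
python3 -m inch '[[0.04,0.016,0,0,0,0,1],[0.04,0.016,0,0,0,0,1],[0.04,0.017,0,0,0,0,1],[0.04,0.017,0,0,0,0,1],[0,0,0,0,0,0,1]]'
python3 - <<'E'
from h import *
from scipy.optimize import least_squares
im=grab_frame('wrist'); c=calibration('wrist'); cv2.imwrite('pics/w5.png',im[:,:,::-1])
o=outline_of('dock','wrist')[0]; print(o['score'],o['rect'])
q=max(cv2.findContours(o['region'].astype(np.uint8),0,cv2.CHAIN_APPROX_NONE)[0],key=cv2.contourArea)[:,0]
for cut in(60,20):
    k=q[q[:,1]<q[:,1].min()+cut]; p=w(k,c,.013)[:,:2]
    f=least_squares(lambda v:np.hypot(*(p-v).T)-.052,p.mean(0)-[.03,0],loss='soft_l1',f_scale=.001); print(f.x,np.abs(f.fun).mean())
plan(f.x[0],f.x[1],.018,31)
E
```

```text
clock: 11.95
position: [0.6258, -0.1335, 0.0903]
tool_rot: [3.141, -0.003, 0.542]
force: [-2.0, 0.2, -2.7]
grip_width: 0.0626
finger_force: 66.8
0.82 [257.5, 103.5, 385.1, 218.8]
[ 0.64577515 -0.12250576] 0.000702057421297383
[ 0.64618707 -0.12242145] 0.0003314141188262658
clock 12.05 pos [ 0.6212 -0.1353  0.0898] rot [-3.141e+00  1.000e-03  5.410e-01] | shift [0.0281 0.0019 0.0718] turn z -0.001 | grip 0.0626 66.8 F [-1.  -1.1 -2.2]
```

View pics/w5.png

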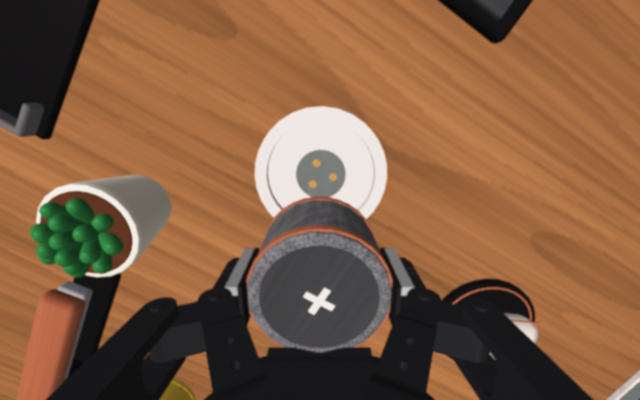

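Run:
```python
from h import *
grab_frame('wrist'); c=calibration('wrist')
print(w([[319,301]],c,.1268),w([[322,175]],c,.006)); plan(.646,-.122,.018,31)
```

```text
[[ 0.62053096 -0.13637879  0.1268    ]] [[ 0.64459601 -0.12453928  0.006     ]]
clock 12.1 pos [ 0.6205 -0.1358  0.0899] rot [-3.141e+00  1.000e-03  5.400e-01] | shift [0.0291 0.0013 0.0719] turn z -0.001 | grip 0.0626 66.8 F [-1.  -0.4 -1.9]
```

```bash
python3 -m inch '[[0.028,0.002,0,0,0,0,1],[0,0,0.03,0,0,0,1],[0,0,0.025,0,0,0,1],[0,0,0.012,0,0,0,1],[0,0,0,0,0,0,1]]'
python3 -m inch '[[0,0,0.003,0,0,0,1],[0,0,0.002,0,0,0,1],[0,0,0,0,0,0,1]]'
```

```text
clock: 12.6
position: [0.6449, -0.1233, 0.0221]
tool_rot: [-3.14, 0.002, 0.539]
force: [-0.5, 1.4, -1.5]
grip_width: 0.0624
finger_force: 66.8
clock: 12.9
position: [0.6467, -0.1232, 0.019]
tool_rot: [3.141, -0.001, 0.54]
force: [0.1, -0.4, -2.2]
grip_width: 0.063
finger_force: 66.8
```

```bash
python3 -m inch '[[0,0,0.001,0,0,0,1],[0,0,0.001,0,0,0,1],[0,0,0,0,0,0,1]]'; python3 -m inch '[[0,0,0.001,0,0,0,1],[0,0,0,0,0,0,1]]'
```

```text
clock: 13.2
position: [0.6467, -0.1231, 0.0171]
tool_rot: [3.141, -0.0, 0.54]
force: [-2.6, 0.4, 8.2]
grip_width: 0.0626
finger_force: 68.0
clock: 13.4
position: [0.6468, -0.1231, 0.017]
tool_rot: [3.141, -0.001, 0.54]
force: [-9.7, 0.9, 24.8]
grip_width: 0.0629
finger_force: 69.7
```

```bash
python3 -m inch '[[0,0,-0.001,0,0,0,1],[0,0,0,0,0,0,0.2],[0,0,0,0,0,0,0],[0,0,0,0,0,0,0],[0,0,0,0,0,0,0]]'
python3 -m inch '[[0,0,-0.02,0,0,0,0],[0,0,-0.045,0,0,0,0],[0,0,-0.045,0,0,0,0],[0,0,-0.045,0,0,0,0],[0,0,0,0,0,0,0]]'
python3 - <<'E'
from h import *
im,c=see(dict(speaker=54,dock=13),pic='w6')
g=cv2.cvtColor(im,cv2.COLOR_RGB2HSV); m=((g[...,1]<60)&(g[...,2]>190)).astype(np.uint8)
r=outline_of('speaker','wrist')[0]['rect']; x0,y0,x1,y1=[int(v) for v in r]; k=np.zeros_like(m); cx=(x0+x1)//2; cy=(y0+y1)//2; k[cy-20:cy+22,cx-18:cx+18]=1
q=np.argwhere(m*k)[:,::-1].mean(0); print(q,(m*k).sum(),w([q],c,.054)); plan(.446,.146,.16,75)
E
```

```text
clock: 13.9
position: [0.6464, -0.123, 0.0162]
tool_rot: [-3.141, 0.0, 0.54]
force: [-0.0, 0.7, -0.6]
grip_width: 0.0856
finger_force: 0.0
clock: 14.4
position: [0.6492, -0.1235, 0.1776]
tool_rot: [3.136, -0.007, 0.539]
force: [-0.1, 0.3, -0.4]
grip_width: 0.0852
finger_force: 0.0
speaker 0.86 [156, 370, 179, 398] [348.6 -88.1  48.6  18.3  38.1]
speaker 0.81 [281, 153, 350, 226] [ 648.2 -120.1   68.3   61.5   52.3]
   lm 0.8 [317.5 180.5]
dock 0.56 [272, 131, 359, 216] [ 654.2 -116.2   99.2   90.2  -55.9]
[nan nan] 0 [[nan nan nan]]
clock 14.7 pos [ 0.6459 -0.1229  0.17  ] rot [-3.14e+00  2.00e-03  5.40e-01] | shift [-0.0332 -0.3334  0.0105] turn z -0.769 | grip 0.0853 0.0 F [-0.7  0.3  0. ]<stdin>:5: RuntimeWarning: Mean of empty slice.
  ret = um.true_divide(
```

View pics/w6.png

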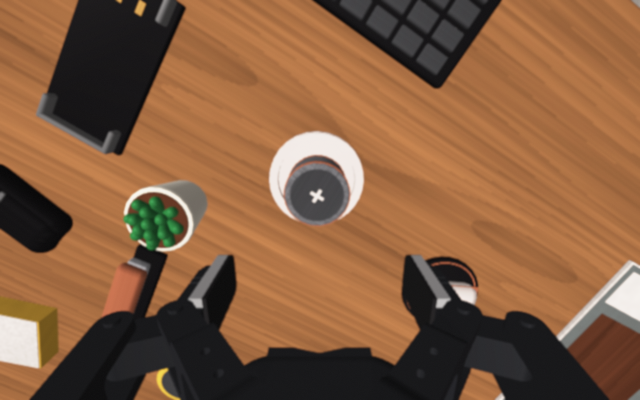

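```bash
python3 -m inch '[[-0.005,-0.047,0,0,0,0,0],[-0.005,-0.048,0,0,0,0,0],[-0.005,-0.048,0,0,0,0,0],[-0.005,-0.048,0,0,0,0,0],[-0.005,-0.048,0,0,0,0,0]]'
python3 -m inch '[[-0.004,-0.048,0,0,0,0,0],[-0.004,-0.047,0,0,0,-0.128,0],[0,0,0,0,0,-0.128,0],[0,0,0,0,0,-0.128,0],[0,0,0,0,0,-0.128,0]]'
python3 -m inch '[[0,0,0,0,0,-0.128,0],[0,0,0,0,0,-0.128,0],[0,0,0,0,0,0,0]]'
python3 - <<'E'
from h import *
see(dict(mouse=18,mouse_pad=6,cradle=14,handset=24),pic='w7')
plan(.446,.146,.006,75)
E
```

```text
clock: 15.2
position: [0.5005, 0.0703, 0.1706]
tool_rot: [-3.141, 0.001, 0.54]
force: [0.8, 0.9, -0.8]
grip_width: 0.0853
finger_force: 0.0
clock: 15.7
position: [0.446, 0.1468, 0.1707]
tool_rot: [-3.141, 0.001, 1.058]
force: [0.8, 0.0, -0.3]
grip_width: 0.0852
finger_force: 0.0
clock: 16.0
position: [0.4462, 0.1463, 0.1707]
tool_rot: [-3.14, 0.0, 1.31]
force: [0.7, 0.2, -0.3]
grip_width: 0.0851
finger_force: 0.0
   lm 0.56 [323.6 172.7]
mouse_pad 0.7 [374, 0, 414, 15] [554.4 287.8  32.7  10.3 -15.2]
cradle 0.8 [427, 101, 606, 214] [647.9 118.6 178.4  85.8  -2.1]
cradle 0.16 [374, 0, 409, 15] [551.  287.2  29.2   8.5 -15.2]
   lm 0.63 [520.3 157.6]
handset 0.93 [175, 0, 273, 91] [404.1 301.2  86.6  47.  -76.5]
   lm 0.59 [222.8  24.5]
clock 16.45 pos [0.4465 0.1466 0.1713] rot [3.142 0.    1.307] | shift [-0.0007 -0.0003  0.1653] turn z -0.002 | grip 0.0857 0.0 F [0.2 0.3 0.4]
```

View pics/w7.png

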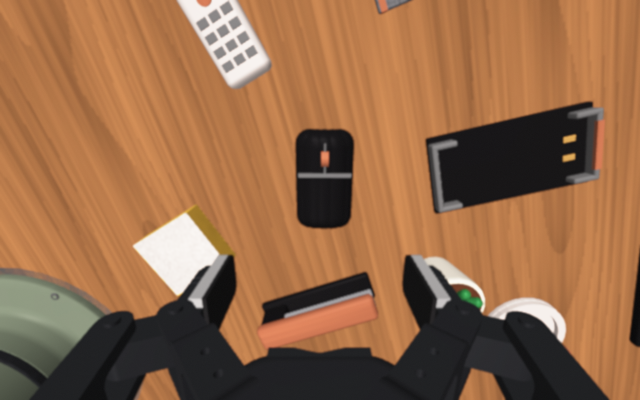

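Run:
```python
from h import *
im=grab_frame('wrist'); c=calibration('wrist')
g=im.max(2)<60; m=g.astype(np.uint8); m[:110]=0;m[245:]=0;m[:,:280]=0;m[:,370:]=0
m=cv2.morphologyEx(m,cv2.MORPH_CLOSE,np.ones((15,15)))
print(rect(m>0,c,.018)); a=w([[325,129],[325,227]],c,.012); b=w([[297,178],[353,178]],c,.02); print(a.mean(0),b.mean(0))
p=rect(m>0,c,.018)/1000; plan(p[0],p[1],.004,p[4]*1000)
```

```text
[451.8 148.9 104.3  56.9  74.6]
[0.45325153 0.14744174 0.012     ] [0.45433524 0.15215214 0.02      ]
clock 16.5 pos [0.4465 0.1466 0.1713] rot [3.142 0.    1.307] | shift [0.0036 0.0045 0.1673] turn z 0.005 | grip 0.0858 0.0 F [ 0.4  0.4 -0.5]
```

```bash
python3 -m inch '[[0.003,0.004,0.045,0,0,0,0],[0,0,0.045,0,0,0,0],[0,0,0.045,0,0,0,0],[0,0,0.02,0,0,0,0],[0,0,0.010,0,0,0,0]]' 50
python3 -m inch '[[0,0,0,0,0,0,1],[0,0,0,0,0,0,1],[0,0,0,0,0,0,1],[0,0,0,0,0,0,1],[0,0,0,0,0,0,1]]'
python3 -m inch '[[0,0,-0.01,0,0,0,1],[0,0,-0.03,0,0,0,1],[0,0,-0.04,0,0,0,1],[0,0,-0.03,0,0,0,1],[0,0,0,0,0,0,1]]'
python3 -c "
from h import *
plan(.5975,.343,.12,6.5)"
```

```text
clock: 17.0
position: [0.4502, 0.1482, 0.0044]
tool_rot: [-3.139, 0.002, 1.308]
force: [-0.2, 0.2, -0.6]
grip_width: 0.0855
finger_force: 0.0
clock: 17.5
position: [0.4519, 0.1486, 0.0076]
tool_rot: [3.14, -0.001, 1.307]
force: [-1.4, 0.7, 11.0]
grip_width: 0.0564
finger_force: 54.7
clock: 18.0
position: [0.453, 0.1488, 0.1207]
tool_rot: [3.136, -0.004, 1.307]
force: [0.5, 0.3, -0.8]
grip_width: 0.0568
finger_force: 53.8
clock 18.0 pos [0.453  0.1488 0.1207] rot [ 3.136 -0.004  1.307] | shift [0.2251 0.0889 0.002 ] turn z 1.194 | grip 0.0568 53.8 F [ 0.5  0.3 -0.8]
```

```bash
python3 -m inch '[[0.043,0.012,0,0,0,0,1],[0.044,0.012,0,0,0,0,1],[0.044,0.013,0,0,0,0,1],[0.044,0.013,0,0,0,0,1],[0.043,0.012,0,0,0,0,1]]'
python3 -m inch '[[0,0,0,0,0,0.133,1],[0,0,0,0,0,0.133,1],[0,0,0,0,0,0.133,1],[0,0,0,0,0,0.133,1],[0,0,0,0,0,0.133,1]]'
python3 -m inch '[[0,0,0,0,0,0.133,1],[0,0,0,0,0,0.133,1],[0,0,0,0,0,0.133,1],[0,0,0,0,0,0.13,1],[0,0,0,0,0,0,1]]'
python3 - <<'E'
from h import *
see(dict(mouse_pad=6,mouse=130),pic='w8')
plan(.606,.343,.015,6.5)
E
```

```text
clock: 18.5
position: [0.5684, 0.3441, 0.1166]
tool_rot: [-3.142, 0.0, 1.308]
force: [1.0, 0.5, 0.4]
grip_width: 0.0564
finger_force: 53.7
clock: 19.0
position: [0.5675, 0.3425, 0.1165]
tool_rot: [-3.141, 0.0, 0.637]
force: [1.0, 0.1, -1.3]
grip_width: 0.0565
finger_force: 53.8
clock: 19.5
position: [0.5674, 0.3428, 0.1165]
tool_rot: [3.141, 0.0, 0.112]
force: [-0.4, -0.3, -1.1]
grip_width: 0.0567
finger_force: 53.8
mouse_pad 0.78 [258, 55, 387, 175] [636.2 348.   99.8  96.3 -83.6]
   lm 0.61 [317.8 150.9]
mouse 0.61 [259, 161, 382, 351] [569.3 342.4 107.5  58.    6.6]
   lm 0.83 [316.8 248. ]
clock 19.75 pos [0.5677 0.3426 0.1163] rot [-3.141  0.     0.116] | shift [0.0381 0.0041 0.1013] turn z 0.003 | grip 0.0563 53.8 F [-0.6  0.  -0.6]
```

View pics/w8.png

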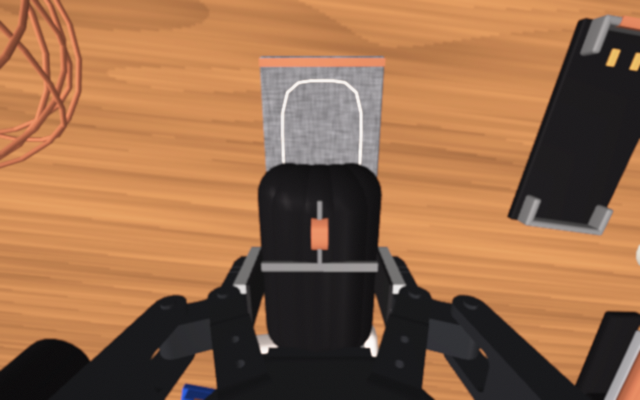

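Run:
```python
from h import *
grab_frame('wrist'); c=calibration('wrist')
e=w([[260,57],[384,57.5]],c,.006)[:,:2]; print(e,np.linalg.norm(e[1]-e[0]))
t=np.array([e[0]-e[1]])[0]; ax=np.array([t[1],-t[0]])/np.linalg.norm(t); print('yaw',np.degrees(np.arctan2(ax[1],ax[0])),'pad',e.mean(0)-.075*ax)
o=w([[283,130],[361,130]],c,.006)[:,:2]; print('stitch mid',o.mean(0),'line dist', o.mean(0)-e.mean(0))
for h in(.012,.02,.026): print('nose',h,w([[320,164]],c,.1163-.0076+h)[0,:2])
```

```text
[[0.67736541 0.40145578]
 [0.68814459 0.30446018]] 0.09759270985651487
yaw 6.341300550137687 pad [0.60821388 0.34467417]
stitch mid [0.62720996 0.34640419] line dist [-0.05554504 -0.00655379]
nose 0.012 [0.62041851 0.34757116]
nose 0.02 [0.62197399 0.34776944]
nose 0.026 [0.6231406  0.34791814]
```

```bash
python3 -m inch '[[0.039,0.0025,0,0,0,0,1],[0,0,0.04,0,0,0,1],[0,0,0.035,0,0,0,1],[0,0,0.02,0,0,0,1],[0,0,0,0,0,0,1]]'
python3 -m inch '[[0,0,0.004,0,0,0,1],[0,0,0.002,0,0,0,1],[0,0,0,0,0,0,1]]'
```

```text
clock: 20.3
position: [0.6051, 0.3436, 0.0182]
tool_rot: [3.14, 0.004, 0.115]
force: [0.3, -0.2, -1.1]
grip_width: 0.0567
finger_force: 53.7
clock: 20.6
position: [0.6072, 0.345, 0.0163]
tool_rot: [-3.141, -0.001, 0.114]
force: [-0.6, 0.4, -0.9]
grip_width: 0.0569
finger_force: 53.7
```

```bash
python3 -m inch '[[0,0,0.001,0,0,0,1],[0,0,0.001,0,0,0,1],[0,0,0,0,0,0,1]]'; python3 -m inch '[[0,0,0.001,0,0,0,1],[0,0,0,0,0,0,1]]'
```

```text
clock: 20.9
position: [0.607, 0.3449, 0.0137]
tool_rot: [-3.141, -0.001, 0.114]
force: [0.8, -0.8, 2.7]
grip_width: 0.057
finger_force: 54.0
clock: 21.1
position: [0.607, 0.3448, 0.0136]
tool_rot: [-3.141, -0.001, 0.114]
force: [-6.0, -2.2, 17.3]
grip_width: 0.057
finger_force: 55.8
```

```bash
python3 -m inch '[[0,0,-0.001,0,0,0,1],[0,0,0,0,0,0,0.2],[0,0,0,0,0,0,0],[0,0,0,0,0,0,0],[0,0,0,0,0,0,0]]'
python3 -m inch '[[0,0,-0.02,0,0,0,0],[0,0,-0.045,0,0,0,0],[0,0,-0.045,0,0,0,0],[0,0,-0.045,0,0,0,0],[0,0,0,0,0,0,0]]'
python3 - <<'E'
from h import *
im,c=see(dict(mouse=24,mouse_pad=6),pic='w9')
plan(.393,.328,.16,103)
E
```

```text
clock: 21.6
position: [0.6067, 0.3446, 0.0131]
tool_rot: [3.142, 0.0, 0.114]
force: [0.2, 0.7, 1.2]
grip_width: 0.0858
finger_force: 0.0
clock: 22.1
position: [0.6092, 0.346, 0.175]
tool_rot: [-3.138, -0.008, 0.113]
force: [1.7, -0.1, -0.7]
grip_width: 0.0852
finger_force: 0.0
mouse 0.64 [292, 134, 350, 237] [606.8 344.  106.1  58.6   6. ]
   lm 0.96 [323.5 183.6]
mouse_pad 0.55 [270, 113, 369, 245] [608.6 344.4 146.6  98.1   6.5]
clock 22.35 pos [0.6062 0.3444 0.1669] rot [3.141e+00 2.000e-03 1.140e-01] | shift [-0.2136 -0.0079  0.0073] turn z -1.684 | grip 0.0856 0.0 F [ 1.1 -0.  -0.9]
```

View pics/w9.png

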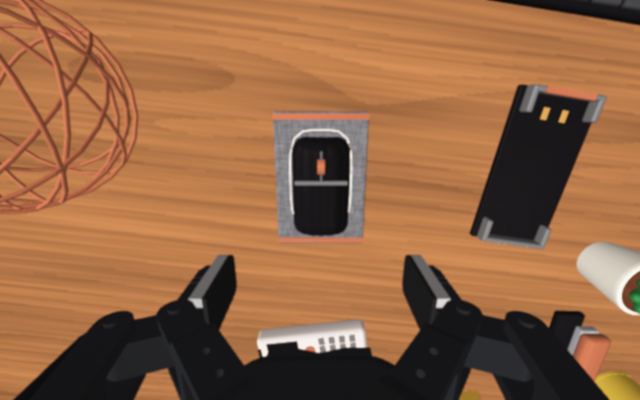

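```bash
python3 -m inch '[[-0.042,-0.002,0,0,0,0,0],[-0.043,-0.002,0,0,0,0,0],[-0.043,-0.002,0,0,0,0,0],[-0.043,-0.002,0,0,0,0,0],[-0.043,0,0,0,0,-0.14,0]]'
python3 -m inch '[[0,0,0,0,0,-0.14,0],[0,0,0,0,0,-0.14,0],[0,0,0,0,0,-0.14,0],[0,0,0,0,0,-0.14,0],[0,0,0,0,0,-0.14,0]]'
python3 -m inch '[[0,0,0,0,0,-0.14,0],[0,0,0,0,0,-0.14,0],[0,0,0,0,0,-0.14,0],[0,0,0,0,0,-0.14,0],[0,0,0,0,0,-0.14,0]]'
python3 -m inch '[[0,0,0,0,0,-0.14,0],[0,0,0,0,0,0,0],[0,0,0,0,0,0,0]]'
python3 - <<'E'
from h import *
see(dict(handset=20),pic='w10')
plan(.393,.328,.006,103)
E
```

```text
clock: 22.85
position: [0.391, 0.3279, 0.1673]
tool_rot: [3.141, 0.001, 0.254]
force: [0.3, 0.4, -0.2]
grip_width: 0.0853
finger_force: 0.0
clock: 23.35
position: [0.3928, 0.328, 0.1674]
tool_rot: [-3.141, 0.002, 0.96]
force: [-0.1, -0.3, -0.4]
grip_width: 0.0854
finger_force: 0.0
clock: 23.85
position: [0.3928, 0.3281, 0.1674]
tool_rot: [-3.14, 0.001, 1.66]
force: [-0.2, -0.1, 0.5]
grip_width: 0.0852
finger_force: 0.0
clock: 24.15
position: [0.393, 0.328, 0.1677]
tool_rot: [-3.14, 0.0, 1.789]
force: [-0.7, 0.1, -0.5]
grip_width: 0.0855
finger_force: 0.0
handset 0.9 [298, 112, 343, 248] [393.2 331.1 138.8  44.7 -76.1]
   lm 0.9 [320.6 191.1]
clock 24.3 pos [0.3931 0.3283 0.1681] rot [-3.141  0.     1.791] | shift [-3.000e-04 -1.000e-04  1.621e-01] turn z -0.006 | grip 0.0852 0.0 F [ 0.4 -0.1  0.2]
```

View pics/w10.png

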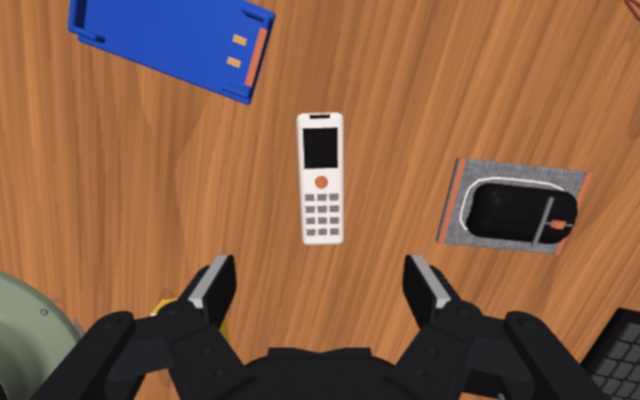

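```bash
python3 -m inch '[[0.002,0,0.045,0,0,-0.018,0],[0,0,0.045,0,0,0,0],[0,0,0.045,0,0,0,0],[0,0,0.017,0,0,0,0],[0,0,0.010,0,0,0,0]]' 60
python3 -m inch '[[0,0,0,0,0,0,1],[0,0,0,0,0,0,1],[0,0,0,0,0,0,1],[0,0,0,0,0,0,1],[0,0,0,0,0,0,1]]'
python3 -m inch '[[0,0,-0.01,0,0,0,1],[0,0,-0.03,0,0,0,1],[0,0,-0.04,0,0,0,1],[0,0,-0.04,0,0,0,1],[0,0,0,0,0,0,1]]'
python3 -c "
from h import *
plan(.647,.117,.125,180)"
```

```text
clock: 24.8
position: [0.3919, 0.3299, 0.0046]
tool_rot: [-3.14, 0.001, 1.811]
force: [-0.2, 0.3, 0.1]
grip_width: 0.0855
finger_force: 0.0
clock: 25.3
position: [0.3934, 0.3308, 0.0078]
tool_rot: [3.14, -0.001, 1.811]
force: [-1.9, -0.4, 8.8]
grip_width: 0.0445
finger_force: 60.9
clock: 25.8
position: [0.3945, 0.3318, 0.1319]
tool_rot: [3.135, -0.003, 1.811]
force: [1.0, 0.4, -2.9]
grip_width: 0.0446
finger_force: 62.3
clock 25.8 pos [0.3945 0.3318 0.1319] rot [ 3.135e+00 -3.000e-03  1.811e+00] | shift [-0.2687  0.1941  0.0074] turn z -1.33 | grip 0.0446 62.3 F [ 1.   0.4 -2.9]
```

```bash
python3 -m inch '[[-0.034,0.029,0,0,0,0,1],[-0.035,0.029,0,0,0,0,1],[-0.035,0.029,0,0,0,0,1],[-0.035,0.029,0,0,0,0,1],[-0.035,0.029,0,0,0,0,1]]'
python3 -m inch '[[-0.035,0.029,0,0,0,0,1],[-0.035,0.029,0,0,0,0,1],[-0.034,0.029,0,0,0,0,1],[0,0,0,0,0,-0.133,1],[0,0,0,0,0,-0.133,1]]'
python3 -m inch '[[0,0,0,0,0,-0.133,1],[0,0,0,0,0,-0.133,1],[0,0,0,0,0,-0.133,1],[0,0,0,0,0,-0.133,1],[0,0,0,0,0,-0.133,1]]'
python3 -m inch '[[0,0,0,0,0,-0.133,1],[0,0,0,0,0,-0.133,1],[0,0,0,0,0,-0.133,1],[0,0,0,0,0,0,1],[0,0,0,0,0,0,1]]'
python3 - <<'E'
from h import *
see(dict(handset=148,cradle=14),pic='w11')
plan(.647,.117,.02,180)
E
```

```text
clock: 26.3
position: [0.5763, 0.1943, 0.127]
tool_rot: [3.141, -0.0, 1.811]
force: [0.2, -0.5, -1.8]
grip_width: 0.0441
finger_force: 62.2
clock: 26.8
position: [0.6848, 0.1142, 0.1263]
tool_rot: [-3.141, -0.0, 2.081]
force: [-0.9, 0.8, -1.9]
grip_width: 0.0444
finger_force: 62.3
clock: 27.3
position: [0.6842, 0.1154, 0.1268]
tool_rot: [-3.141, -0.0, 2.748]
force: [-0.2, 1.1, -2.7]
grip_width: 0.0447
finger_force: 62.3
clock: 27.8
position: [0.6843, 0.1154, 0.1265]
tool_rot: [3.142, -0.0, 3.137]
force: [-0.9, -0.2, -1.3]
grip_width: 0.0444
finger_force: 62.3
handset 0.62 [266, 124, 370, 356] [669.7 114.9 114.7  41.9  -0. ]
   lm 0.87 [318.8 272.4]
cradle 0.91 [273, 49, 376, 134] [595.3 118.4  82.5  63.1  88.1]
clock 28.05 pos [0.6844 0.1157 0.1264] rot [-3.141  0.     3.14 ] | shift [0.0374 0.0012 0.1064] turn z -0.001 | grip 0.0445 62.3 F [-0.6  0.4 -2.7]
```

View pics/w11.png

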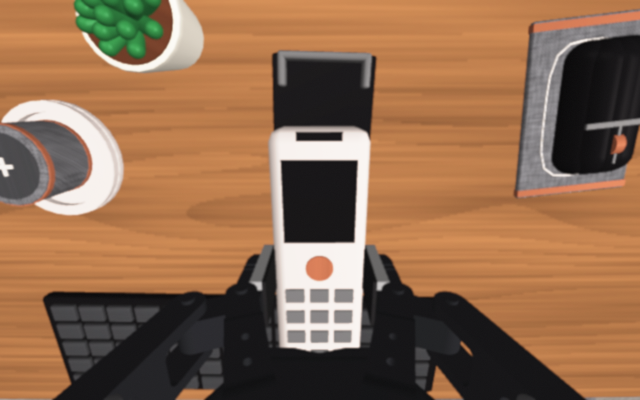

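Run:
```python
from h import *
im=grab_frame('wrist'); c=calibration('wrist')
for z in(.008,.02):print(z,w([[273.5,54],[375.5,56]],c,z)[:,:2],w([[279,54],[371,55.5]],c,z)[:,:2])
b=.1186
for h in(.012,.02):print('ear',h,w([[320,127]],c,b+h)[0,:2], w([[271,145],[370,145]],c,b+h)[:,:2])
X=[[x,y,.008] for x,y in [(.561,.16),(.561,.074)]]
cv2.imwrite('pics/w12.png',cv2.resize(im[35:165,240:410],(680,520),interpolation=cv2.INTER_CUBIC)[:,:,::-1])
```

```text
0.008 [[0.56494545 0.07847428]
 [0.56654804 0.16115762]] [[0.56495795 0.08292815]
 [0.56617822 0.15748459]]
0.02 [[0.56676353 0.08016215]
 [0.56829213 0.1590286 ]] [[0.56677544 0.08441041]
 [0.56793939 0.15552513]]
ear 0.012 [0.61396957 0.11558711] [[0.62212306 0.09262782]
 [0.62221226 0.13900906]]
ear 0.02 [0.61340808 0.11555511] [[0.62108667 0.09393309]
 [0.62117068 0.13761285]]
```

View pics/w12.png

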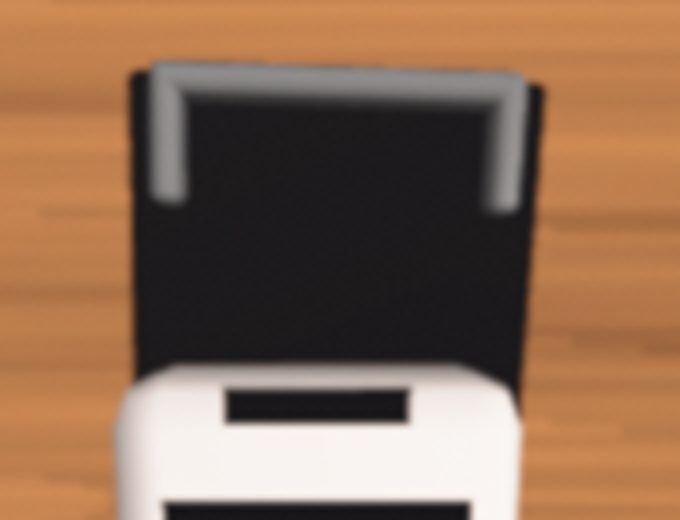

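```bash
python3 -m inch '[[0.037,0.0025,0,0,0,0.016,1],[0,0,0.04,0,0,0,1],[0,0,0.035,0,0,0,1],[0,0,0.022,0,0,0,1],[0,0,0,0,0,0,1]]'
python3 - <<'E'
from h import *
im=grab_frame('wrist'); cv2.imwrite('pics/w13.png',im[:,:,::-1]); plan(.647,.118,.016,179)
E
```

```text
clock: 28.6
position: [0.6457, 0.1178, 0.0265]
tool_rot: [-3.141, -0.004, 3.126]
force: [-0.4, -0.5, -0.8]
grip_width: 0.0443
finger_force: 62.2
clock 28.65 pos [0.6468 0.1183 0.0286] rot [-3.141e+00 -2.000e-03  3.126e+00] | shift [-0.0002 -0.0003  0.0126] turn z 0.001 | grip 0.0443 62.2 F [-0.1  0.3 -1.1]
```

View pics/w13.png

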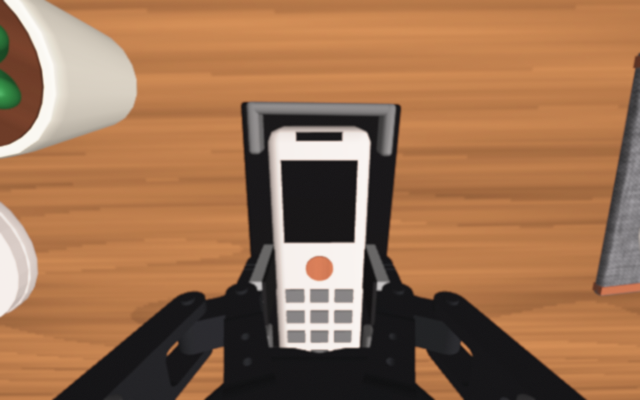

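```bash
python3 -m inch '[[0,0,0.006,0,0,0,1],[0,0,0.003,0,0,0,1],[0,0,0.002,0,0,0,1],[0,0,0.001,0,0,0,1],[0,0,0,0,0,0,1]]'
```

```text
clock: 29.15
position: [0.6475, 0.1182, 0.0175]
tool_rot: [3.142, 0.0, 3.126]
force: [-0.8, -0.1, -1.4]
grip_width: 0.0446
finger_force: 62.3
```

```bash
python3 -m inch '[[0,0,0.001,0,0,0,1],[0,0,0,0,0,0,1]]'
```

```text
clock: 29.35
position: [0.6474, 0.1182, 0.0163]
tool_rot: [3.142, 0.0, 3.126]
force: [0.2, 0.5, -2.1]
grip_width: 0.0446
finger_force: 62.3
```

```bash
python3 -m inch '[[0,0,0.001,0,0,0,1],[0,0,0,0,0,0,1]]'; python3 -m inch '[[0,0,0.0005,0,0,0,1],[0,0,0,0,0,0,1]]'
```

```text
clock: 29.55
position: [0.6475, 0.1182, 0.0159]
tool_rot: [-3.141, 0.0, 3.126]
force: [-4.1, -1.1, 7.9]
grip_width: 0.0444
finger_force: 63.4
clock: 29.75
position: [0.6475, 0.1182, 0.0158]
tool_rot: [-3.141, 0.0, 3.126]
force: [-6.6, -2.9, 16.4]
grip_width: 0.0445
finger_force: 64.3
```

Seated; release, rise, and verify numerically from above (picture allowance is used up).

```bash
python3 -m inch '[[0,0,0,0,0,0,0.2],[0,0,0,0,0,0,0.2],[0,0,0,0,0,0,0],[0,0,0,0,0,0,0],[0,0,0,0,0,0,0]]'
python3 -m inch '[[0,0,-0.02,0,0,0,0],[0,0,-0.045,0,0,0,0],[0,0,-0.045,0,0,0,0],[0,0,-0.045,0,0,0,0],[0,0,0,0,0,0,0]]'
python3 - <<'E'
from h import *
see(dict(handset=28,cradle=12)); plan(.647,.118,.2,179)
c=calibration('top'); see(dict(case=35,mouse=30,handset=32,speaker=54,plant=60,stapler=50),cam='top')
E
```

```text
clock: 30.25
position: [0.6474, 0.1182, 0.0147]
tool_rot: [3.142, -0.0, 3.126]
force: [0.2, -0.5, -0.6]
grip_width: 0.0855
finger_force: 0.0
clock: 30.75
position: [0.6497, 0.1194, 0.1776]
tool_rot: [3.139, 0.009, 3.126]
force: [0.6, -0.5, -0.7]
grip_width: 0.0852
finger_force: 0.0
handset 0.7 [294, 112, 341, 244] [ 6.440e+02  1.162e+02  1.368e+02  4.620e+01 -3.000e-01]
   lm 0.96 [317.4 191.7]
cradle 0.73 [277, 97, 359, 252] [647.9 115.6 171.1  83.6  -1.6]
clock 31.0 pos [0.6469 0.118  0.1693] rot [-3.141e+00 -1.000e-03  3.126e+00] | shift [-0.      0.     -0.0307] turn z 0.002 | grip 0.0853 0.0 F [-0.9 -0.1 -0.3]
mouse 0.82 [229, 132, 248, 162] [605.  342.3 104.2  57.    6.5]
   lm 0.92 [239.5 152.8]
handset 0.89 [301, 111, 317, 157] [6.424e+02 1.175e+02 1.404e+02 5.010e+01 1.000e-01]
   lm 0.6 [306.9 130.7]
plant 0.72 [338, 151, 360, 172] [546.8  -5.2  65.2  60.6  -0.8]
stapler 0.87 [339, 186, 356, 230] [4.014e+02 2.000e-01 1.391e+02 3.530e+01 4.900e+00]
   lm 0.97 [345.7 210. ]
```

```bash
python3 -c "
from workcell import bot
print(bot.job_done())"
```

```text
the job is handed in; nothing more can be done
None
```

All four devices are set down and released on their own chargers, measured within about 5 mm of centre; the plant and stapler are unmoved, and I handed the job in at about 31 s without seeing the verdict — note that I viewed 16 pictures, two over the limit of 14.

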